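# Sweep the loose caps off the decapping deck into the catch well

## Robot

A 6-joint arm with a two-finger parallel gripper is mounted at the origin on the work surface. World frame = base frame: x ahead of the robot, y to its left, z up, the work surface at z = 0. Lengths are in mm, angles in degrees, forces in N, time in s.
With the tool pointing down it reaches from about 350 to 850 mm from the base axis. Payload 8.1 kg.
Tool frame: the origin (TCP) lies midway between the tips of the shut fingers; the grasp point (between the pads) lies 19 mm behind it; z points along the fingers, y is the line along which they close (so a half turn about z gives the same grasp; the last joint's range is limited). The gripper opens to 85 mm and grips with 20 to 120 N. Pads are 22 mm wide; open, the fingers measure 114 mm over their backs; the gripper's body (76 mm by 85 mm) begins 54 mm behind the grasp point. The pads swing forward as they close: fully open they stand 13 mm farther back than shut.
Start: joints at [-75.424, 7.471, 85.268, -0, 87.261, -4.893], TCP at [199.999, -565.69, 231.292] pointing down, gripper open.
Joint ranges: [-169.43, 169.43], [-51.17, 129.36], [1.28, 143.12], [-76.62, 256.62], [0, 156.53], [-152.29, 152.29]. Speed limits (degrees/s): [136.94, 136.94, 159.86, 180, 180, 180].

## Interface

Orientations are given as [roll, pitch, yaw] about the fixed x, y, z axes, in that order (R = Rz(yaw) Ry(pitch) Rx(roll)).
In Python, from bench import r gives the robot as it stands. The module is installed in compiled form; this text tells all that it offers.
- The arm moves only by the tool jog_arm, never from a script. Its argument "rows" is a list of rows, each a list of 2 entries, a list of its own where there are three numbers: the shift along the tool's x, y, z in mm, then the turn, a rotation vector about the tool's x, y, z in rad. A call has 1 to 10 rows; each row is the pose to reach, as a shift and turn from the pose commanded when the call began, along the tool's axes at that moment; what a row does not reach only later rows make up. A row lasts 1/10 s, in which the tool goes at most 50 mm and 8.59 degrees, less where a joint would pass 70% of its speed; a pose out of reach is approached as far as the arm can. A call with a gripper value outside its range is refused whole. "grip" is the finger opening in mm, from 0 to 85.4, set as the call begins (left out, the last holds). The fingers move at their own pace and stop on an object; "force" is the grip in N (left out, the last holds). Time passes only in rows, so rows that repeat a pose let the fingers close. It gives the time, the measured TCP pose, the force, the opening and the grip force at its end, in the units of the state.
- r.sense(): the state, without advancing time (a new reading comes with each control period).
- r.snapshot(name): name is "scene" or "top"; returns (picture, depth): 480x640x3 uint8, blue, green, red; 480x640 float32, mm along the optical axis (not along the pixel's ray), 0 where there is no reading.
- r.camera_params(name): a dict with "fx", "fy", "cx", "cy" (pixels), "pose" (4x4, takes a point from camera to world coordinates). Camera axes: x right, y down, z forward; pixel columns grow to the right and rows downward; lengths in mm; the calibration is good to about 2 mm. A picture is of the moment at which its call begins. camera_params takes no time and is no camera call.
- r.hand_in(): hands the job in; it is judged then, once.
The state is a dict: "time": time; "joint_pos": joint angles; "qd": joint speeds; "joint_efforts": joint torques, N m; "tool_pos": TCP position; "tcp_rot": TCP orientation; "ft_force": force on the tool from outside, world axes, zero at the start; "wrist_torque": the same for the moment, N m; "finger_gap": finger opening in mm; "grip_force": force on a finger pad.
Only numpy, scipy, OpenCV 4.12 (cv2) and the standard library are available. Lean on these libraries where they do the work, as an engineer would, in place of code of your own. Each camera call takes 0.05 s, during which the arm holds its last target. There are 200 camera calls.

## Task

Sweep the three loose screw caps lying on the steel deck over its open edge so that they drop into the catch well at the end of the deck. Just push them along with the fingertips: do not pick them up or carry them, and leave the two closed vials standing among them, and everything else on the bench, where they are.

Things in the scene. Friction and masses are not known exactly. Their poses are not given: they have to be found in the camera images.
- station: fixed decapping station, 280 mm (x) by 390 mm (y). Origin: centre of its underside on the bench, z up. Its flat steel deck is 45 mm high: x -135 to 135, y -190 to 70 mm, where it ends in an open edge. A 5 mm thick rim round the station stands 8 mm above the deck. Caps and vials start in five lanes 48 mm apart (x = -96 to 96 mm, any order), y -120 to -20 mm: none stands before another.
- deck_edge (a point): middle of the deck's open edge, at deck height (station x = 0, y = 70, z = 45 mm). The edge runs along the station's x and has no lip; pushing a cap along the station's +y takes it over.
- well (a point): middle of the catch well's floor, 4 mm above the bench. The well lies beyond the open edge, across the whole width: station x -135 to 135, y 70 to 190 mm.
- cap1: a loose used screw cap lying flat on the deck: round white plastic disc, 26 mm diameter, 12 mm high, about 10 to 17 g, free to slide. Origin: centre of its underside, z up.
- cap2: a loose used screw cap lying flat on the deck: round white plastic disc, 26 mm diameter, 12 mm high, about 10 to 17 g, free to slide. Origin: centre of its underside, z up.
- cap3: a loose used screw cap lying flat on the deck: round white plastic disc, 26 mm diameter, 12 mm high, about 10 to 17 g, free to slide. Origin: centre of its underside, z up.
- vial1: a closed specimen vial standing on the deck, not to be disturbed: clear round body 24 mm diameter with a paper label and the same white 26 mm cap screwed on top; 38 mm to the cap, 50 mm high in all, 45 g. Origin: centre of its underside, z up.
- vial2: a closed specimen vial standing on the deck, not to be disturbed: clear round body 24 mm diameter with a paper label and the same white 26 mm cap screwed on top; 38 mm to the cap, 50 mm high in all, 45 g. Origin: centre of its underside, z up.
- bottle: bystander: closed white reagent bottle on the bench, 66 mm diameter, 160 mm high. Origin: centre of its underside.
- tipbox: bystander: blue pipette tip box on the bench, 85 x 125 mm, 64 mm high. Origin: centre of its underside.

How it is judged (in metres and radians):
At the end, for the whole second after the job is handed in: All three caps lie at rest in the catch well (inside its walls, below deck level); both vials stand upright within 12 mm of where they were, and the bottle and tip box within 20 mm (y of cap1 in the frame of station between 0.07 and 0.19 m and x of cap1 in the frame of station between -0.135 and 0.135 m and z of each of cap1, cap2, cap3 in the frame of station below 0.032 m and linear speed of each of cap1, cap2, cap3 below 0.03 m/s and y of cap2 in the frame of station between 0.07 and 0.19 m and x of cap2 in the frame of station between -0.135 and 0.135 m and y of cap3 in the frame of station between 0.07 and 0.19 m and x of cap3 in the frame of station between -0.135 and 0.135 m and distance of each of vial1, vial2 from where it was at the start of the episode below 0.012 m and angle between each of vial1, vial2, bottle, tipbox's own z axis and vertical below 0.2 rad and distance of each of bottle, tipbox from where it was at the start of the episode below 0.02 m); the robot touches nothing.
It fails at once if a cap is lifted more than 20 mm above the deck (height (world z) of any of cap1, cap2, cap3 above 0.065 m).
It fails at once if a cap is carried out over the well (still at deck height 50 mm or more past the deck's edge) ((y of cap1 in the frame of station above 0.12 m and height (world z) of cap1 above 0.046 m) or (y of cap2 in the frame of station above 0.12 m and height (world z) of cap2 above 0.046 m) or (y of cap3 in the frame of station above 0.12 m and height (world z) of cap3 above 0.046 m)).
It fails at once if a closed vial is shifted more than 12 mm or tipped ((distance of vial1 from where it was at the start of the episode above 0.012 m or angle between vial1's own z axis and vertical above 0.3 rad) or (distance of vial2 from where it was at the start of the episode above 0.012 m or angle between vial2's own z axis and vertical above 0.3 rad)).
It fails at once if the bottle or tip box is shifted more than 20 mm or tipped ((distance of bottle from where it was at the start of the episode above 0.02 m or angle between bottle's own z axis and vertical above 0.3 rad) or (distance of tipbox from where it was at the start of the episode above 0.02 m or angle between tipbox's own z axis and vertical above 0.3 rad)).
It also fails if it takes over 54 s, if anything falls off the work surface, if the arm or the gripper's body presses on something with over 40 N, if the wrist force passes 120 N, or if a joint passes its speed limit or range.

## Working session

There is one attempt and no reset: what is moved stays moved. The work goes in short steps, Python scripts to look and compute and a tool call to move; the robot and the scene stay as the last step left them, time stands still between calls to the robot, and variables do not carry over. Pictures are saved under pics/ and viewed, at most 10 in all, crops included, and the job is handed in when it is done.

Besides the shell and the picture viewer there is one more tool, called as a command line: name --argument value ..., lists and objects as JSON in quotes. jog_arm: Moves the arm, as the interface text tells. Its arguments: {"type":"object","properties":{"rows":{"type":"array"},"grip":{"type":"number"},"force":{"type":"number"}},"required":["rows"]}

```bash
mkdir -p pics
python3 - <<'E'
from bench import r
import cv2,numpy as np
for n in("scene","top"):
    p,d=r.snapshot(n); cv2.imwrite(f"pics/{n}0.png",p); np.save(f"{n}_d.npy",d)
    c=r.camera_params(n); print(n,c["fx"],c["cx"],c["cy"],np.round(c["pose"],3).tolist())
s=r.sense();print(s)
E
```

```text
scene 534.7882461573481 318.3045616388012 244.0666257237459 [[0.542, 0.524, -0.656, 1289.318], [0.84, -0.342, 0.421, -452.174], [-0.004, -0.78, -0.626, 736.092], [0.0, 0.0, 0.0, 1.0]]
top 554.6055225669602 321.20122121375914 250.13948520134042 [[0.005, -0.999, 0.045, 507.054], [-1.0, -0.005, 0.005, 4.378], [-0.005, -0.045, -0.999, 1177.87], [0.0, 0.0, 0.0, 1.0]]
{'time': 0.1, 'joint_pos': array([-7.54252663e+01,  7.51063767e+00,  8.53240504e+01,  1.40520720e-04,
        8.72618846e+01, -4.89370795e+00]), 'qd': array([ 0.01275911, -0.14916498, -0.2114194 , -0.03573038, -0.00024045,
       -0.02999161]), 'joint_efforts': array([ 1.60403008e-03, -5.70955646e+01, -5.01941085e+01,  3.86151697e-06,
        8.06213880e-03, -2.91326489e-05]), 'tool_pos': array([ 199.86107749, -565.20122118,  230.34114284]), 'tcp_rot': array([-1.79903791e+02, -8.37820900e-03,  1.94684278e+01]), 'ft_force': array([ 1.25753965, -0.42541134,  0.71497906]), 'wrist_torque': array([0.0669408 , 0.00436079, 0.01303201]), 'grip_force': 0.0, 'finger_gap': 85.50383865996422}
```

View pics/top0.png

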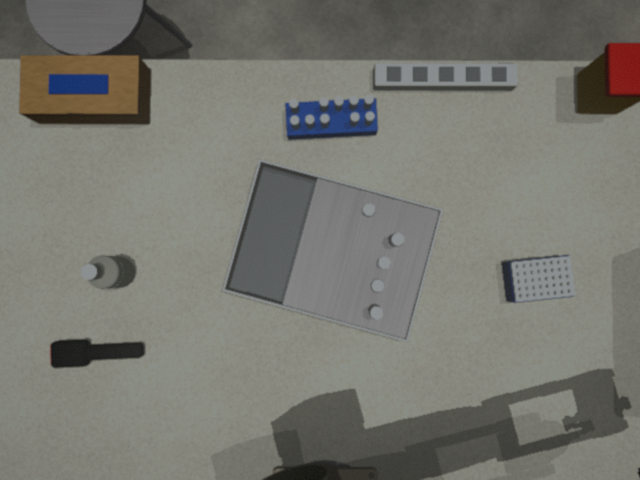

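View pics/scene0.png

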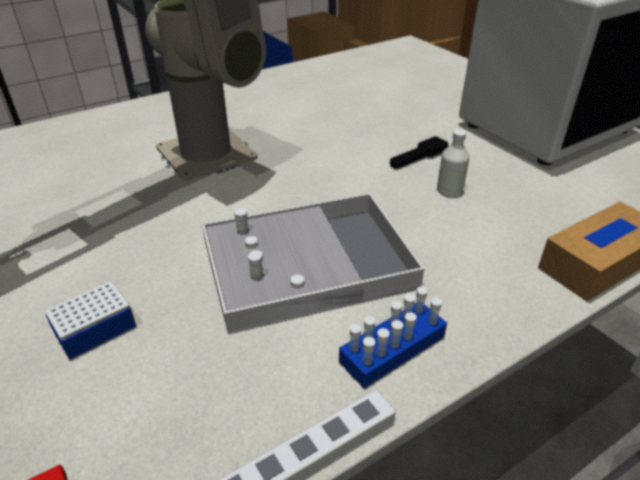

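The top view shows five white discs, at (369,210), (397,240), (384,263), (377,286) and (376,312). The discs at (397,240) and (376,312) look like vials. The well is on the left, towards world +y, with rim corners near (262,163), (440,211), (407,340) and (226,291). The scene view confirms two standing vials, with one cap hidden behind the nearer vial.

```bash
cat > h.py <<'E'
import numpy as np,cv2
from bench import r
def ray(n,u,v,z):
    c=r.camera_params(n);P=c["pose"]
    d=P[:3,:3]@np.array([(u-c["cx"])/c["fx"],(v-c["cy"])/c["fy"],1.])
    return P[:3,3]+d*(z-P[2,3])/d[2]
def blobs(p,x0=230,x1=440,y0=165,y1=340):
    m=cv2.inRange(p.min(axis=2),175,255); k=np.zeros_like(m);k[y0:y1,x0:x1]=255;m&=k
    n,l,s,c=cv2.connectedComponentsWithStats(m)
    return [(c[i],s[i,4]) for i in range(1,n) if s[i,4]>25]
E
python3 - <<'E'
from h import *
p=cv2.imread("pics/top0.png");d=np.load("top_d.npy")
cs=[(262,163),(440,211),(407,340),(226,291)]
# refine via mask: steel/rim polygon by hsv/dark difference: subpixel corner
g=cv2.cvtColor(p,cv2.COLOR_BGR2GRAY)
q=cv2.cornerSubPix(g,np.float32(cs).reshape(-1,1,2),(4,4),(-1,-1),(3,30,.01)).reshape(-1,2)
W=np.array([ray("top",*c,53) for c in q]);print(q.tolist());print(W.round(1).tolist())
print("sides",[np.linalg.norm(W[i]-W[(i+1)%4]).round(1) for i in range(4)])
ctr=W.mean(0)[:2]
yv=(W[0]+W[3]-W[1]-W[2])[:2];xv=(W[0]+W[1]-W[2]-W[3])[:2]
print("ctr",ctr,"y dir",np.degrees(np.arctan2(yv[1],yv[0])),"-> yaw",np.degrees(np.arctan2(yv[1],yv[0]))-90,"x dir",np.degrees(np.arctan2(xv[1],xv[0])))
yaw=np.arctan2(yv[1],yv[0])-np.pi/2
ex=np.array([np.cos(yaw),np.sin(yaw)]);ey=np.array([-ex[1],ex[0]])
P=r.camera_params("top")
for c,a in blobs(p):
    u,v=c;dd=d[int(round(v)),int(round(u))]
    c0=P;pt=P["pose"][:3,:3]@(dd*np.array([(u-P["cx"])/P["fx"],(v-P["cy"])/P["fy"],1]))+P["pose"][:3,3]
    z=95 if pt[2]>78 else 57
    w=ray("top",u,v,z)[:2]
    print(c.round(1),a,"depth z",pt[2].round(1),"world",w.round(1),"station",((w-ctr)@ex).round(1),((w-ctr)@ey).round(1))
E
```

```text
[[260.6351623535156, 161.52093505859375], [439.90625, 210.39422607421875], [405.2314758300781, 339.39569091796875], [224.699462890625, 288.5257568359375]]
[[739.1, 135.0, 53.0], [640.4, -231.0, 53.0], [379.1, -160.1, 53.0], [479.4, 205.2, 53.0]]
sides [np.float64(379.1), np.float64(270.7), np.float64(378.8), np.float64(269.0)]
ctr [559.50118764 -12.69891049] y dir 74.78095855953651 -> yaw -15.219041440463485 x dir -15.15010247838964
```

Run:
```python
from h import *
p=cv2.imread("pics/top0.png");d=np.load("top_d.npy")
g=p.min(axis=2)
ctr=np.array([559.5,-12.7]);yaw=np.radians(-15.2)
ex=np.array([np.cos(yaw),np.sin(yaw)]);ey=np.array([-ex[1],ex[0]])
print("deck level",np.median(g[250:330,330:360]),[int(g[v,u]) for u,v in[(369,210),(397,240),(384,263),(377,286),(376,312)]])
P=r.camera_params("top");T=P["pose"]
m=cv2.inRange(g,int(np.median(g[250:330,330:360]))+22,255)
k=np.zeros_like(m);cv2.fillPoly(k,[np.int32([(320,182),(435,213),(402,334),(290,300)])],255)
n,l,s,c=cv2.connectedComponentsWithStats(m&k)
for i in range(1,n):
    if s[i,4]<30: continue
    u,v=c[i];vv,uu=np.where(l==i)
    dd=np.median(d[l==i]);z0=(T[:3,:3]@(dd*np.array([(u-P["cx"])/P["fx"],(v-P["cy"])/P["fy"],1]))+T[:3,3])[2]
    w=ray("top",u,v,95 if z0>76 else 57)[:2]
    print(c[i].round(1),s[i].tolist(),"z",z0.round(1),"world",w.round(1),"st",((w-ctr)@ex).round(1),((w-ctr)@ey).round(1))
for n,(u,v),z in (("scene",(241,215),95),("scene",(251,241),57),("scene",(256,257),95),("scene",(297,280),57)):
    w=ray(n,u,v,z)[:2];print(n,w.round(1),((w-ctr)@ex).round(1),((w-ctr)@ey).round(1))
```

```text
deck level 126.0 [140, 140, 140, 139, 139]
scene [ 450.1 -102.7] -82.0 -115.5
scene [ 493.7 -105.6] -39.2 -106.9
scene [ 586.1 -139.2] 58.8 -115.1
scene [645.7 -87.5] 102.8 -49.5
```

Run:
```python
from h import *
p=cv2.imread("pics/top0.png");d=np.load("top_d.npy")
ctr=np.array([559.5,-12.7]);yaw=np.radians(-15.2)
ex=np.array([np.cos(yaw),np.sin(yaw)]);ey=np.array([-ex[1],ex[0]])
P=r.camera_params("top");T=P["pose"]
vv,uu=np.mgrid[:480,:640]
X=np.stack([(uu-P["cx"])/P["fx"],(vv-P["cy"])/P["fy"],np.ones_like(uu)],-1)*d[...,None]@T[:3,:3].T+T[:3,3]
sx=(X[...,:2]-ctr)@ex;sy=(X[...,:2]-ctr)@ey
k=(abs(sx)<128)&(sy>-182)&(sy<60)&(d>0)
print("deck z",np.median(X[...,2][k]),"sd",X[...,2][k].std(), "bench z",np.median(X[380:400,180:210,2]))
g=p.min(axis=2)
for nm,m in (("depth",k&(X[...,2]>np.median(X[...,2][k])+6)),("bright",k&(g>134))):
  n,l,s,c=cv2.connectedComponentsWithStats(m.astype(np.uint8))
  for i in range(1,n):
    if s[i,4]<30: continue
    z=np.percentile(X[...,2][l==i],80)
    if nm=="depth": t=X[(l==i)&(X[...,2]>z-5)]; w0=t.mean(0)[:2]
    w=ray("top",*c[i],95 if z>76 else 57)[:2]
    print(nm,c[i].round(1),s[i].tolist(),"z",z.round(1),"world",w.round(1),"st",((w-ctr)@ex).round(1),((w-ctr)@ey).round(1), ((w0-ctr)@ex).round(1),((w0-ctr)@ey).round(1))
# well-side checks
for y in (80,180): print([np.median(X[...,2][(abs(sx)<100)&(abs(sy-y)<5)])])
```

```text
deck z 44.7456964551759 sd 7.55202259989924 bench z -0.4978374123846834
depth [368.8 209.9] [363, 204, 13, 13, 134] z 58.0 world [640.3 -86. ] st 97.2 -49.6 97.6 -49.5
depth [396.9 239.6] [390, 233, 15, 14, 166] z 96.1 world [ 577.7 -138. ] st 50.4 -116.1 51.7 -117.5
depth [384.  262.8] [378, 257, 13, 13, 133] z 58.0 world [ 533.  -116.9] st 1.7 -107.5 1.6 -107.6
depth [377.6 285.5] [371, 279, 14, 14, 136] z 58.6 world [ 487.3 -104. ] st -45.7 -107.0 -45.8 -107.1
depth [376.  312.4] [369, 306, 15, 14, 161] z 96.1 world [435.7 -97.2] st -97.3 -114.0 -97.7 -115.4
bright [368.8 208.9] [364, 204, 11, 11, 92] z 58.6 world [642.3 -85.9] st 99.1 -49.0 -97.7 -115.4
bright [397.8 238.6] [392, 233, 12, 12, 102] z 96.4 world [ 579.6 -139.8] st 52.7 -117.4 -97.7 -115.4
bright [384.4 262.1] [379, 257, 12, 11, 100] z 58.3 world [ 534.5 -117.6] st 3.3 -107.8 -97.7 -115.4
bright [377.7 285.3] [372, 280, 12, 11, 96] z 58.8 world [ 487.7 -104.2] st -45.3 -107.2 -97.7 -115.4
bright [376.6 312.8] [371, 307, 12, 13, 109] z 96.3 world [434.9 -98.3] st -97.7 -115.3 -97.7 -115.4
[np.float64(3.6890361120672424)]
[np.float64(3.592394348174821)]
```

Heights match: deck 44.7, caps 58, vials 96. In station coordinates (mm):

| Item | x | y |
|---|---|---|
| Cap A | 97.5 | -49.5 |
| Cap B | 1.5 | -107.6 |
| Cap C | -46 | -107 |
| Vial | 50.5 | -117 |
| Vial | -98 | -115 |

I'll push each cap along +y in its own lane. The fingers will be about 16 mm apart, closing along station x, so each cap sits between the two tips. Tool yaw is 74.8, which makes tool x = station y and tool y = station x. First I go above the spot behind cap A.

jog_arm --rows '[[[40, -20, 0], [0, 0, -0.1]], [[80, -40, 0], [0, 0, -0.2]], [[120, -60, 0], [0, 0, -0.3]], [[160, -80, 0], [0, 0, -0.4]], [[200, -100, 0], [0, 0, -0.5]], [[240, -120, 0], [0, 0, -0.6]], [[280, -140, 0], [0, 0, -0.7]], [[320, -160, 0], [0, 0, -0.8]], [[360, -180, 0], [0, 0, -0.9]], [[400, -200, 0], [0, 0, -0.966]]]' --grip 16 --force 20

```text
time: 1.1
tool_pos: [511.3, -242.1, 230.9]
tcp_rot: [-180.0, -0.0, 75.0]
ft_force: [-0.1, -1.6, 0.1]
finger_gap: 16.0
grip_force: 0.0
```

jog_arm --rows '[[[37, 21, 0], [0, 0, 0]], [[74, 42, 0], [0, 0, 0]], [[110, 63, 20], [0, 0, 0]], [[146, 84, 50], [0, 0, 0]], [[146, 84, 85], [0, 0, 0]], [[146, 84, 115], [0, 0, 0]], [[146, 84, 145], [0, 0, 0]], [[146, 84, 165], [0, 0, 0]], [[146, 84, 165], [0, 0, 0]], [[146, 84, 165], [0, 0, 0]]]'

```text
time: 2.1
tool_pos: [629.4, -124.8, 66.1]
tcp_rot: [-179.9, -0.0, 74.8]
ft_force: [0.9, -0.6, -0.5]
finger_gap: 15.8
grip_force: 0.0
```

Run:
```python
from h import *
p,d=r.snapshot("scene");cv2.imwrite("pics/s1.png",cv2.resize(p[180:360,180:440],None,fx=3,fy=3))
w=r.sense()["tool_pos"];a=np.radians(-15.2);v=w[:2]-[559.5,-12.7]
print(w,v@[np.cos(a),np.sin(a)],v@[-np.sin(a),np.cos(a)])
```

```text
[ 630.40493035 -125.10189493   67.48879442] 97.8949878400486 -89.879177168082
```

View pics/s1.png

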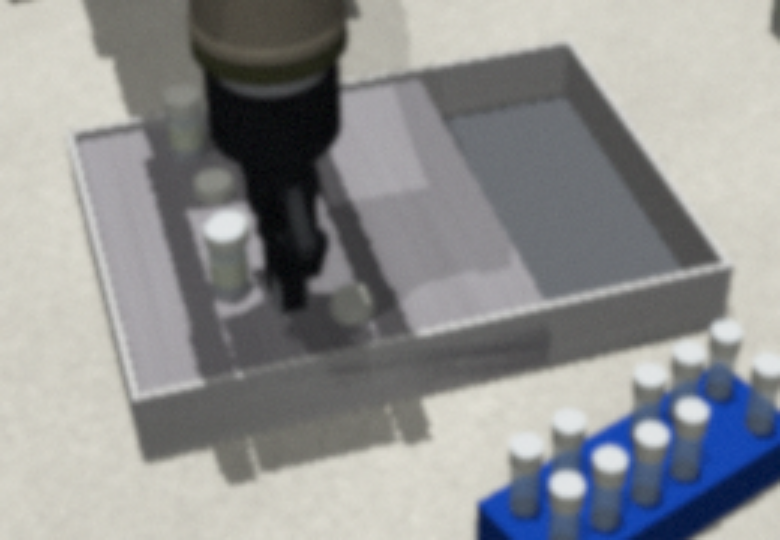

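The crop shows the fingers at about (290,300), right behind cap A at (350,305), with the vial at (228,255) clear. Next I lower to z≈49 and push.

jog_arm --rows '[[[0, 0, 10], [0, 0, 0]], [[0, 0, 17], [0, 0, 0]], [[0, 0, 17], [0, 0, 0]], [[5, 0, 17], [0, 0, 0]], [[10, 0, 17], [0, 0, 0]], [[16, 0, 17], [0, 0, 0]], [[24, 0, 17], [0, 0, 0]], [[32, 0, 17], [0, 0, 0]], [[40, 0, 17], [0, 0, 0]], [[48, 0, 17], [0, 0, 0]]]'

```text
time: 3.15
tool_pos: [642.6, -77.7, 49.4]
tcp_rot: [180.0, -0.0, 74.8]
ft_force: [-0.4, -0.7, 0.8]
finger_gap: 16.0
grip_force: 0.2
```

jog_arm --rows '[[[8, 0, 0], [0, 0, 0]], [[16, 0, 0], [0, 0, 0]], [[24, 0, 0], [0, 0, 0]], [[32, 0, 0], [0, 0, 0]], [[40, 0, 0], [0, 0, 0]], [[48, 0, 0], [0, 0, 0]], [[56, 0, 0], [0, 0, 0]], [[64, 0, 0], [0, 0, 0]], [[72, 0, 0], [0, 0, 0]], [[79, 0, 0], [0, 0, 0]]]'

```text
time: 4.15
tool_pos: [663.2, -1.6, 49.3]
tcp_rot: [-180.0, -0.0, 74.8]
ft_force: [-0.2, -0.9, 1.2]
finger_gap: 16.3
grip_force: 0.3
```

jog_arm --rows '[[[6, 0, 0], [0, 0, 0]], [[12, 0, 0], [0, 0, 0]], [[18, 0, 0], [0, 0, 0]], [[24, 0, 0], [0, 0, 0]], [[30, 0, 0], [0, 0, 0]], [[36, 0, 0], [0, 0, 0]], [[38, 0, 0], [0, 0, 0]], [[38, 0, 0], [0, 0, 0]]]'

```text
time: 4.95
tool_pos: [673.0, 34.7, 49.2]
tcp_rot: [-180.0, 0.0, 74.8]
ft_force: [-0.1, -0.2, 0.0]
finger_gap: 15.7
grip_force: 0.0
```

Run:
```python
from h import *
p,d=r.snapshot("scene");cv2.imwrite("pics/s2.png",cv2.resize(p[180:360,180:440],None,fx=3,fy=3))
w=r.sense()["tool_pos"];a=np.radians(-15.2);v=w[:2]-[559.5,-12.7]
print(w,v@[np.cos(a),np.sin(a)],v@[-np.sin(a),np.cos(a)])
```

```text
[672.96095118  34.4296489   49.21841208] 97.13480543108432 75.22912216552002
```

View pics/s2.png

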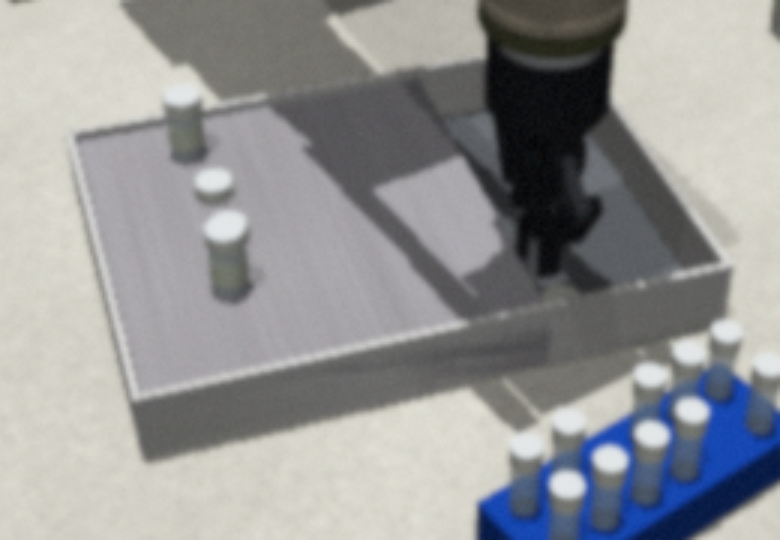

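Cap A has left the deck; the crop shows nothing ahead of the fingers there, and both vials are still standing. Next I raise and go behind cap B, at station (1.5, -150).

jog_arm --rows '[[[0, 0, -30], [0, 0, 0]], [[0, 0, -70], [0, 0, 0]], [[-20, -10, -100], [0, 0, 0]], [[-60, -27, -110], [0, 0, 0]], [[-100, -45, -110], [0, 0, 0]], [[-140, -62, -110], [0, 0, 0]], [[-180, -80, -110], [0, 0, 0]], [[-212, -94, -110], [0, 0, 0]], [[-225, -96, -110], [0, 0, 0]], [[-225, -96, -110], [0, 0, 0]]]'

```text
time: 6.0
tool_pos: [520.9, -159.3, 159.6]
tcp_rot: [180.0, 0.0, 74.6]
ft_force: [-0.0, 0.2, 0.6]
finger_gap: 16.4
grip_force: 0.0
```

Run:
```python
from h import *
w=r.sense()["tool_pos"];a=np.radians(-15.2);v=w[:2]-[559.5,-12.7]
print(w,v@[np.cos(a),np.sin(a)],v@[-np.sin(a),np.cos(a)])
p,d=r.snapshot("scene");cv2.imwrite("pics/s3.png",cv2.resize(p[180:360,180:440],None,fx=3,fy=3))
```

```text
[ 520.92325032 -159.33441416  159.62532144] 1.2187568609178994 -151.61903463762252
```

View pics/s3.png

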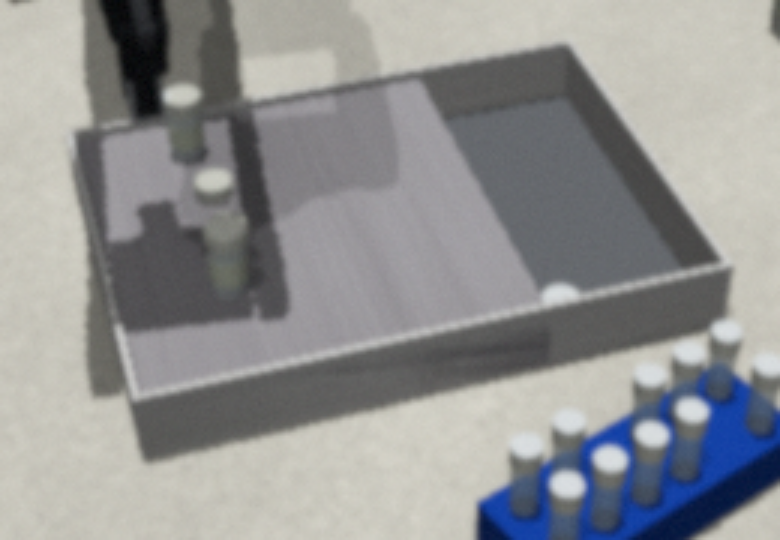

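Cap A lies in the well at (560,295), and the vials have not moved. Next I lower behind cap B and push.

jog_arm --rows '[[[0, 0, 30], [0, 0, 0]], [[0, 0, 65], [0, 0, 0]], [[0, 0, 95], [0, 0, 0]], [[0, 0, 110], [0, 0, 0]], [[0, 0, 110], [0, 0, 0]], [[6, 0, 110], [0, 0, 0]], [[12, 0, 110], [0, 0, 0]], [[18, 0, 110], [0, 0, 0]], [[24, 0, 110], [0, 0, 0]], [[30, 0, 110], [0, 0, 0]]]'

```text
time: 7.05
tool_pos: [529.7, -128.2, 49.8]
tcp_rot: [180.0, 0.0, 74.8]
ft_force: [-0.4, -0.4, -0.2]
finger_gap: 15.7
grip_force: 0.2
```

jog_arm --rows '[[[8, 0, 0], [0, 0, 0]], [[16, 0, 0], [0, 0, 0]], [[24, 0, 0], [0, 0, 0]], [[32, 0, 0], [0, 0, 0]], [[40, 0, 0], [0, 0, 0]], [[48, 0, 0], [0, 0, 0]], [[56, 0, 0], [0, 0, 0]], [[64, 0, 0], [0, 0, 0]], [[72, 0, 0], [0, 0, 0]], [[80, 0, 0], [0, 0, 0]]]'

```text
time: 8.05
tool_pos: [550.4, -50.9, 49.3]
tcp_rot: [180.0, 0.0, 74.8]
ft_force: [-0.1, -0.4, 2.0]
finger_gap: 16.0
grip_force: 0.3
```

jog_arm --rows '[[[8, 0, 0], [0, 0, 0]], [[16, 0, 0], [0, 0, 0]], [[24, 0, 0], [0, 0, 0]], [[32, 0, 0], [0, 0, 0]], [[40, 0, 0], [0, 0, 0]], [[48, 0, 0], [0, 0, 0]], [[56, 0, 0], [0, 0, 0]], [[64, 0, 0], [0, 0, 0]], [[72, 0, 0], [0, 0, 0]], [[78, 0, 0], [0, 0, 0]]]'

```text
time: 9.05
tool_pos: [570.8, 24.5, 49.3]
tcp_rot: [-180.0, -0.0, 74.8]
ft_force: [0.1, -0.4, 1.2]
finger_gap: 15.8
grip_force: 0.3
```

jog_arm --rows '[[[6, 0, 0], [0, 0, 0]], [[12, 0, 0], [0, 0, 0]], [[18, 0, 0], [0, 0, 0]], [[24, 0, 0], [0, 0, 0]], [[30, 0, 0], [0, 0, 0]], [[36, 0, 0], [0, 0, 0]], [[37, 0, 0], [0, 0, 0]], [[37, 0, 0], [0, 0, 0]]]'

```text
time: 9.85
tool_pos: [580.4, 59.7, 49.3]
tcp_rot: [-180.0, 0.0, 74.8]
ft_force: [-0.1, -0.1, 0.5]
finger_gap: 16.0
grip_force: 0.0
```

jog_arm --rows '[[[0, 0, -30], [0, 0, 0]], [[0, 0, -70], [0, 0, 0]], [[-20, -5, -100], [0, 0, 0]], [[-60, -15, -110], [0, 0, 0]], [[-100, -25, -110], [0, 0, 0]], [[-140, -33, -110], [0, 0, 0]], [[-180, -40, -110], [0, 0, 0]], [[-212, -46, -110], [0, 0, 0]], [[-225, -48, -110], [0, 0, 0]], [[-225, -48, -110], [0, 0, 0]]]'

```text
time: 10.85
tool_pos: [474.5, -146.6, 159.4]
tcp_rot: [180.0, 0.0, 74.7]
ft_force: [-0.1, -0.0, -0.8]
finger_gap: 16.3
grip_force: 0.0
```

Run:
```python
from h import *
w=r.sense()["tool_pos"];a=np.radians(-15.2);v=w[:2]-[559.5,-12.7]
print(w,v@[np.cos(a),np.sin(a)],v@[-np.sin(a),np.cos(a)])
p,d=r.snapshot("scene");cv2.imwrite("pics/s4.png",cv2.resize(p[180:360,180:440],None,fx=3,fy=3))
```

```text
[ 474.545119   -146.55306552  159.41572563] -46.88803614615243 -151.4446665342467
```

View pics/s4.png

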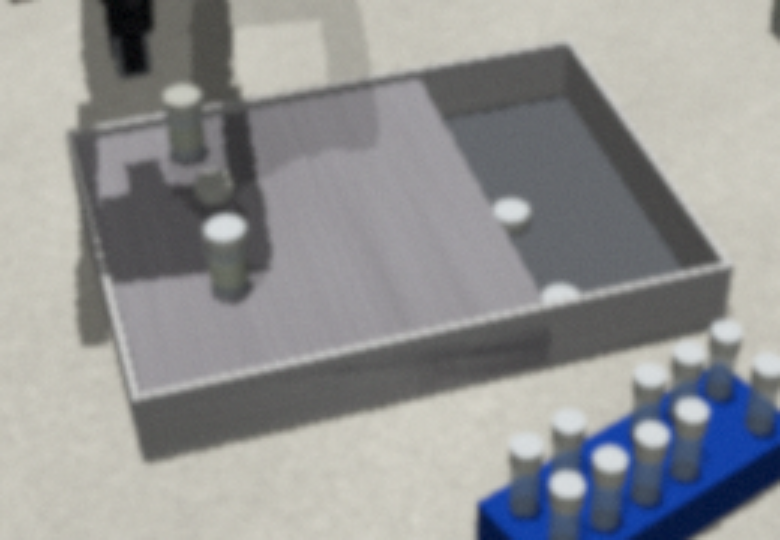

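Cap B is past the edge at (512,212). The same stroke follows for cap C at (213,187).

jog_arm --rows '[[[0, 0, 30], [0, 0, 0]], [[0, 0, 65], [0, 0, 0]], [[0, 0, 95], [0, 0, 0]], [[0, 0, 110], [0, 0, 0]], [[0, 0, 110], [0, 0, 0]], [[6, 0, 110], [0, 0, 0]], [[12, 0, 110], [0, 0, 0]], [[18, 0, 110], [0, 0, 0]], [[24, 0, 110], [0, 0, 0]], [[30, 0, 110], [0, 0, 0]]]'

```text
time: 11.9
tool_pos: [483.3, -115.5, 49.6]
tcp_rot: [180.0, 0.0, 74.8]
ft_force: [-0.6, -0.4, 0.5]
finger_gap: 15.9
grip_force: 0.2
```

jog_arm --rows '[[[8, 0, 0], [0, 0, 0]], [[16, 0, 0], [0, 0, 0]], [[24, 0, 0], [0, 0, 0]], [[32, 0, 0], [0, 0, 0]], [[40, 0, 0], [0, 0, 0]], [[48, 0, 0], [0, 0, 0]], [[56, 0, 0], [0, 0, 0]], [[64, 0, 0], [0, 0, 0]], [[72, 0, 0], [0, 0, 0]], [[80, 0, 0], [0, 0, 0]]]'

```text
time: 12.9
tool_pos: [504.0, -38.3, 49.3]
tcp_rot: [-180.0, -0.0, 74.8]
ft_force: [1.0, -0.7, -0.1]
finger_gap: 16.0
grip_force: 0.3
```

jog_arm --rows '[[[8, 0, 0], [0, 0, 0]], [[16, 0, 0], [0, 0, 0]], [[24, 0, 0], [0, 0, 0]], [[32, 0, 0], [0, 0, 0]], [[40, 0, 0], [0, 0, 0]], [[48, 0, 0], [0, 0, 0]], [[56, 0, 0], [0, 0, 0]], [[64, 0, 0], [0, 0, 0]], [[72, 0, 0], [0, 0, 0]], [[78, 0, 0], [0, 0, 0]]]'

```text
time: 13.9
tool_pos: [524.5, 37.1, 49.3]
tcp_rot: [-180.0, -0.0, 74.8]
ft_force: [-0.1, -1.1, -1.1]
finger_gap: 16.0
grip_force: 0.3
```

jog_arm --rows '[[[6, 0, 0], [0, 0, 0]], [[12, 0, 0], [0, 0, 0]], [[18, 0, 0], [0, 0, 0]], [[24, 0, 0], [0, 0, 0]], [[30, 0, 0], [0, 0, 0]], [[36, 0, 0], [0, 0, 0]], [[37, 0, 0], [0, 0, 0]], [[37, 0, 0], [0, 0, 0]]]'

```text
time: 14.7
tool_pos: [534.0, 72.3, 49.3]
tcp_rot: [-180.0, 0.0, 74.8]
ft_force: [-0.3, 1.0, -0.5]
finger_gap: 16.0
grip_force: 0.0
```

jog_arm --rows '[[[0, 0, -30], [0, 0, 0]], [[0, 0, -70], [0, 0, 0]], [[-20, -5, -110], [0, 0, 0]], [[-60, -10, -120], [0, 0, 0]], [[-100, -10, -120], [0, 0, 0]], [[-140, -10, -120], [0, 0, 0]], [[-180, -10, -120], [0, 0, 0]], [[-220, -10, -120], [0, 0, 0]], [[-260, -10, -120], [0, 0, 0]], [[-300, -10, -120], [0, 0, 0]]]'

```text
time: 15.7
tool_pos: [445.0, -216.6, 169.5]
tcp_rot: [180.0, 0.0, 74.8]
ft_force: [-0.2, 0.3, -0.7]
finger_gap: 16.0
grip_force: 0.0
```

jog_arm --rows '[[[-40, 0, 0], [0, 0, 0]], [[-80, 0, 0], [0, 0, 0]], [[-100, 0, 0], [0, 0, 0]], [[-100, 0, 0], [0, 0, 0]], [[-100, 0, 0], [0, 0, 0]]]'

```text
time: 16.2
tool_pos: [419.3, -311.4, 169.1]
tcp_rot: [-180.0, -0.0, 74.7]
ft_force: [0.3, -0.2, 0.5]
finger_gap: 16.0
grip_force: 0.0
```

Run:
```python
from h import *
ctr=np.array([559.5,-12.7]);yaw=np.radians(-15.2)
ex=np.array([np.cos(yaw),np.sin(yaw)]);ey=np.array([-ex[1],ex[0]])
p,d=r.snapshot("top");cv2.imwrite("pics/t5.png",p)
P=r.camera_params("top");T=P["pose"]
vv,uu=np.mgrid[:480,:640]
X=np.stack([(uu-P["cx"])/P["fx"],(vv-P["cy"])/P["fy"],np.ones_like(uu)],-1)*d[...,None]@T[:3,:3].T+T[:3,3]
sx=(X[...,:2]-ctr)@ex;sy=(X[...,:2]-ctr)@ey
for nm,k,z in(("deck",(sy>-182)&(sy<66),51),("well",(sy>72)&(sy<182),10)):
  n,l,s,c=cv2.connectedComponentsWithStats(((abs(sx)<128)&k&(X[...,2]>z)).astype(np.uint8))
  for i in range(1,n):
    if s[i,4]>20:
      m=l==i;zz=np.percentile(X[...,2][m],80);t=m&(X[...,2]>zz-5)
      print(nm,s[i].tolist(),zz.round(1),sx[t].mean().round(1),sy[t].mean().round(1))
print(r.sense()["tool_pos"])
```

```text
deck [390, 233, 15, 14, 166] 95.6 51.7 -117.8
deck [369, 306, 15, 14, 162] 96.0 -97.8 -115.2
well [295, 189, 13, 12, 120] 16.9 96.2 94.5
well [283, 232, 13, 14, 125] 17.5 0.7 93.8
well [277, 254, 13, 13, 125] 17.1 -47.6 93.4
[ 419.55928777 -310.81204645  169.1352899 ]
```

View pics/t5.png

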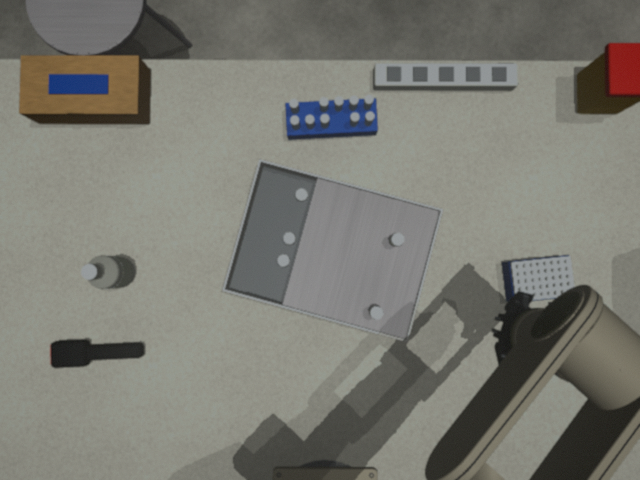

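All three caps lie flat in the well at (301,194), (289,238) and (283,260), tops about 17 mm high. The vials are still at (397,240) and (376,312), and the bottle and tip box have not moved. The arm is clear at z 169, so I'm handing in.

```bash
python3 -c "
from bench import r
print(r.hand_in())"
```

```text
the job is handed in; nothing more can be done
None
```

All three caps were pushed over the edge and lie flat in the catch well, the vials, bottle and tip box are where they were, and the job was handed in at about 16 s; no verdict was returned.

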